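Kit the junction-box parts into the tray

ROBOT

A 6-joint arm with a two-finger parallel gripper is mounted at the origin on the work surface. World frame = base frame: x ahead of the robot, y to its left, z up, the work surface at z = 0. Lengths are in m, angles in rad, forces in N, time in s.
With the tool pointing down it reaches from about 0.35 to 0.775 m from the base axis. Payload 7.3 kg.
Tool frame: the origin (TCP) lies on the mounting face of the last link; the fingertips stand 178 mm ahead of it and the grasp point (between the pads) lies 159 mm ahead of it (robot.grip_depth is the distance from the TCP to the grasp point, in m); z points along the fingers, y is the line along which they close (so a half turn about z gives the same grasp; the last joint's range is limited). The gripper opens to 92 mm and grips with 3 to 60 N. Pads are 19 mm wide; open, the fingers measure 130 mm over their backs; the gripper's body (75 mm by 190 mm) begins 47 mm behind the grasp point.
Start: joints at [1.107, 0.342, 1.524, -0, 1.275, -0.146], TCP at [0.164, 0.499, 0.405] pointing down, gripper open.
Joint ranges: [-2.53, 2.53], [-0.77, 2.02], [0.04, 2.7], [-1, 4.14], [0.28, 2.66], [-3.11, 3.11]. Speed limits (rad/s): [2.57, 2.57, 3.14, 3.14, 3.14, 3.14].

INTERFACE

Orientations are given as [roll, pitch, yaw] about the fixed x, y, z axes, in that order (R = Rz(yaw) Ry(pitch) Rx(roll)).
In Python, from cell import observe, cams, robot, models gives the robot as it stands.
- The arm moves only by the shell command python3 -m jog 'ROWS' [FORCE]. ROWS is JSON, a list of rows, each a list of 3 entries, a list of its own where there are three numbers: the shift along the tool's x, y, z each as a share of 0.4 m, from -1 to 1, then the turn about the tool's z as a share of pi rad, from -1 to 1, then the closure, from 0 (fully open) to 1 (shut). In form: [[[x, y, z], turn, jaw], ...]. A call has 1 to 12 rows; each row is the pose to reach, as a shift and turn from the pose commanded when the call began, along the tool's axes at that moment, turning the shorter way round; what a row does not reach only later rows make up. A row lasts 1/8 s, in which the tool goes at most 62.5 mm and 10.7 degrees, less where a joint would pass 70% of its speed; a pose out of reach is approached as far as the arm can. A call with a number of a shift or a turn outside -1 to 1 is refused whole. A call with a gripper value outside its range is refused whole. The fingers move at their own pace and stop on an object; FORCE is the grip in N (left out, the last holds). Time passes only in rows, so rows that repeat a pose let the fingers close. It gives the time, the measured TCP pose, the force, the opening and the grip force at its end, in the units of the state.
- observe(): the state, without advancing time (a new reading comes with each control period).
- cams.read_camera(name): name is "side" or "top" or "wrist"; returns the picture (480x640x3 uint8, red, green, blue); there is no depth.
- cams.camera_model(name): a dict with "camera_matrix" (3x3 intrinsics, pixels), "k1" (the pictures are not rectified: a ray, as slopes to the right and down, at radius r is drawn at 1 + k1 r^2 times it, then the intrinsics apply), "pose" (4x4, takes a point from camera to world coordinates). Camera axes: x right, y down, z forward; pixel columns grow to the right and rows downward; lengths in m; the calibration is good to about 2 mm. A picture is of the moment at which its call begins: read the wrist's pose just before it. camera_model takes no time and is no camera call; for the wrist camera it gives the pose at the moment of the call.
- robot.hand_in(): hands the job in; it is judged then, once.
Trained networks look in the newest picture that a camera, given by its name, has taken for a name from the list of things; names that differ only in an ending like _2 or _b are one class to them, and where a whole thing is asked for, a point or a joint stands for the part that bears it (a point fixed in the world has none). Each returns a list of dicts, best first, with "confidence" (0 to 1); they miss things now and then, are a little off and sometimes report something else, mostly with a low value. They report only what shows in the picture. A call takes as long as a camera call. They do not tell look-alikes from the thing itself.
- models.find_in(target, camera): "position" ([x, y, z] in m, in world coordinates, good to about 4 mm: the middle of the surface that is visible of it).
- models.pinpoint(target, camera): "position" ([x, y, z] in m, in world coordinates, good to about 4 mm: a listed point, or the origin of a listed thing).
The state is a dict: "time": time; "qpos": joint angles; "qvel": joint speeds; "joint_efforts": joint torques, N m; "tool_pos": TCP position; "tool_rot": TCP orientation; "contact_force": force on the tool from outside, world axes, zero at the start; "torque": the same for the moment, N m; "opening": finger opening in m; "grip_force": force on a finger pad.
Only numpy, scipy, OpenCV 4.12 (cv2) and the standard library are available. Lean on these libraries where they do the work, as an engineer would, in place of code of your own. Each camera call takes 0.05 s, during which the arm holds its last target. There are 200 camera calls.

TASK

Kit up the parts for one battery junction box: from the bench mat, set the contactor, the resistor, the shorter fuse and the shorter bus bar in the kitting tray, each upright and fully down in the recess shaped for it. The longer fuse and the longer bus bar are for another pack: leave them lying where they are. Set the parts down gently, do not let them fall.

Things in the scene. Friction and masses are not known exactly. Their poses are not given: they have to be found in the camera images.
- contactor: Round black contactor with two brass studs on top: round flange 56 mm across and 6 mm thick at the foot, then an upright can 44 mm across up to 48 mm, then a thin fin and studs up to 59 mm. About 260 g. Origin at the centre of its underside, z up; grip it by the can from above. It stands or lies right way up on the grey bench mat (3 mm thick, fixed).
- resistor: Gold-coloured aluminium-clad resistor, a finned block with two small end lugs: foot plate 52 (x) x 40 (y) x 4 mm, finned block 50 x 28 mm, top at 26 mm, lugs to 72 mm overall in x, at 14 mm height. About 120 g. Origin at the centre of its underside, x lengthwise, z up; grip the block across y (28 mm). It stands or lies right way up on the grey bench mat (3 mm thick, fixed).
- fuse: The shorter of the two square-bodied white ceramic fuses: body 60 (x) x 30 x 30 mm with a steel blade tag at each end at mid height, 104 mm long overall. About 160 g. Origin at the centre of its underside, x lengthwise, z up; grip the body across y (30 mm). It stands or lies right way up on the grey bench mat (3 mm thick, fixed).
- busbar: The shorter of the two copper bus bars: 84 (x) x 22 mm, strip 3 mm thick, lying flat, with a square hump in the middle (26 mm long in x, full width, top at 22 mm); one bolt hole at each end. About 90 g. Origin at the centre of its underside, x lengthwise, z up; grip the hump across y (22 mm). It stands or lies right way up on the grey bench mat (3 mm thick, fixed).
- fuse_long: Look-alike to be left alone: same white fuse but with a body 82 mm long, 126 mm overall (30 mm wide and high). Origin and axes as the shorter fuse. It stands or lies right way up on the grey bench mat (3 mm thick, fixed).
- busbar_long: Look-alike to be left alone: same copper bus bar with the same hump but 122 mm long, two bolt holes at each end (22 mm wide). Origin and axes as the shorter bar. It stands or lies right way up on the grey bench mat (3 mm thick, fixed).
- inlay_round: Black moulded tray inlay with a round recess, 72 mm across, at its centre: the contactor's place, any way round. 87 x 130 (y) x 16 mm; origin under its centre, z up; recess floor at z = 8 mm, top face at 16 mm. Fixed, its underside 4 mm above the bench, among the others in any order in an aluminium tray (rim 2 mm higher).
- inlay_block: Black moulded tray inlay with a short wide rectangular recess at its centre, 54 (x) x 66 (y) mm: the resistor's place, its length along the inlay's y. 87 x 130 (y) x 16 mm; origin under its centre, z up; recess floor at z = 8 mm, top face at 16 mm. Fixed, its underside 4 mm above the bench, among the others in any order in an aluminium tray (rim 2 mm higher).
- inlay_step: Black moulded tray inlay with a stepped recess: 46 (x) x 76 (y) mm for the body, narrowing to 34 mm for the tags, 120 mm long in all: place of the shorter fuse, lengthwise along y. 87 x 130 (y) x 16 mm; origin under its centre, z up; recess floor at z = 8 mm, top face at 16 mm. Fixed, its underside 4 mm above the bench, among the others in any order in an aluminium tray (rim 2 mm higher).
- inlay_slot: Black moulded tray inlay with a long narrow rectangular recess at its centre, 36 (x) x 100 (y) mm: the shorter bus bar's place, its length along the inlay's y. 87 x 130 (y) x 16 mm; origin under its centre, z up; recess floor at z = 8 mm, top face at 16 mm. Fixed, its underside 4 mm above the bench, among the others in any order in an aluminium tray (rim 2 mm higher).
Things that resemble listed ones, but are neither listed nor needed, are in the scene too. Leave any black or pink look-alike of the busbar alone.

How it is judged:
At the end, for the whole second after the job is handed in: The contactor, resistor, shorter fuse and shorter bus bar each sit in their own recess: within 13 mm of the recess centre, underside within 3 mm of the recess floor, tilted less than 0.1 rad, at rest. The longer fuse and longer bus bar are within 25 mm of where they began (horizontal distance between contactor and inlay_round below 0.013 m and z of contactor in the frame of inlay_round below 0.011 m and angle between each of contactor, resistor, fuse, busbar's own z axis and vertical below 0.1 rad and linear speed of each of contactor, resistor, fuse, busbar below 0.02 m/s and horizontal distance between resistor and inlay_block below 0.013 m and z of resistor in the frame of inlay_block below 0.011 m and horizontal distance between fuse and inlay_step below 0.013 m and z of fuse in the frame of inlay_step below 0.011 m and horizontal distance between busbar and inlay_slot below 0.013 m and z of busbar in the frame of inlay_slot below 0.011 m and distance of each of fuse_long, busbar_long from where it was at the start of the episode below 0.025 m); the robot touches nothing.
It fails at once if the longer fuse or the longer bus bar is moved by more than 25 mm (distance of any of fuse_long, busbar_long from where it was at the start of the episode above 0.025 m).
It fails at once if the contactor is let fall (moving faster than 0.8 m/s, a drop of about 30 mm, while no finger touches it) (linear speed of contactor above 0.8 m/s and contact force between contactor and the fingers below 0.05 N).
It fails at once if the resistor is let fall (moving faster than 0.8 m/s, a drop of about 30 mm, while no finger touches it) (linear speed of resistor above 0.8 m/s and contact force between resistor and the fingers below 0.05 N).
It fails at once if the fuse is let fall (moving faster than 0.8 m/s, a drop of about 30 mm, while no finger touches it) (linear speed of fuse above 0.8 m/s and contact force between fuse and the fingers below 0.05 N).
It fails at once if the busbar is let fall (moving faster than 0.8 m/s, a drop of about 30 mm, while no finger touches it) (linear speed of busbar above 0.8 m/s and contact force between busbar and the fingers below 0.05 N).
It also fails if it takes over 104 s, if anything falls off the work surface, if the arm or the gripper's body presses on something with over 40 N, if the wrist force passes 120 N, or if a joint passes its speed limit or range.

## Working session

There is one attempt and no reset: what is moved stays moved. The work goes in short steps, Python scripts to look and compute and a shell command to move; the robot and the scene stay as the last step left them, time stands still between calls to the robot, and variables do not carry over. Pictures are saved under pics/ and viewed, at most 14 in all, crops included, and the job is handed in when it is done.

```bash
mkdir -p pics; ls
python3 - <<'E'
from cell import observe,cams,robot,models
import cv2,numpy as np
for c in ["top","side"]:
    im=cams.read_camera(c); cv2.imwrite(f"pics/{c}0.png",im[:,:,::-1])
    m=cams.camera_model(c); print(c,np.round(m["camera_matrix"],1).tolist(),m["k1"],np.round(m["pose"],3).tolist())
    for t in ["contactor","resistor","fuse","busbar","fuse_long","busbar_long","inlay_round","inlay_block","inlay_step","inlay_slot"]:
        print(t,[(np.round(d["position"],3).tolist(),round(d["confidence"],2)) for d in models.pinpoint(t,c)])
o=observe();print(o)
E
```

```text
pics
top [[608.8, 0.0, 326.6], [0.0, 608.8, 240.5], [0.0, 0.0, 1.0]] 0.05393349163082892 [[0.023, -0.985, 0.172, 0.175], [-1.0, -0.023, 0.005, 0.003], [-0.001, -0.172, -0.985, 1.458], [0.0, 0.0, 0.0, 1.0]]
contactor [([0.465, -0.213, 0.003], 0.76)]
resistor [([0.616, -0.339, 0.0], 0.76)]
fuse [([0.622, -0.209, 0.004], 0.83)]
busbar [([0.467, -0.065, 0.002], 0.81), ([0.298, -0.172, -0.0], 0.65), ([0.248, -0.296, 0.002], 0.64), ([0.314, 0.134, 0.003], 0.63)]
fuse_long [([0.466, -0.351, 0.002], 0.75)]
busbar_long [([0.629, -0.075, 0.003], 0.64), ([0.466, -0.066, 0.002], 0.29)]
inlay_round [([0.54, 0.315, 0.001], 0.57)]
inlay_block [([0.574, 0.192, 0.01], 0.89), ([0.454, 0.299, 0.004], 0.22)]
inlay_step [([0.453, 0.298, 0.004], 0.67)]
inlay_slot [([0.489, 0.168, 0.006], 0.89), ([0.54, 0.314, 0.002], 0.53), ([0.623, -0.208, 0.006], 0.44), ([0.454, 0.297, 0.006], 0.16)]
side [[510.4, 0.0, 314.0], [0.0, 510.4, 233.9], [0.0, 0.0, 1.0]] -0.07077059844292638 [[0.989, -0.091, 0.118, 0.321], [-0.149, -0.626, 0.766, -0.738], [0.004, -0.775, -0.632, 0.67], [0.0, 0.0, 0.0, 1.0]]
contactor [([0.457,
[... 532 characters left out ...]
, 0.172, 0.001], 0.88)]
{'time': 1.1, 'qpos': array([ 1.10701858e+00,  3.42002151e-01,  1.52405949e+00,  7.94243227e-06,
        1.27538521e+00, -1.46020722e-01]), 'qvel': array([ 0.0016654 ,  0.00189464,  0.00156086,  0.00015585, -0.0004699 ,
       -0.00012194]), 'joint_efforts': array([ 1.96773777e-03, -4.31132877e+01, -2.44488430e+01,  7.17976224e-02,
        4.82173904e-02,  1.73579540e-06]), 'tool_pos': array([0.16402512, 0.49873706, 0.40475355]), 'tool_rot': array([3.14144730e+00, 1.36962669e-05, 2.82383332e+00]), 'contact_force': array([-0.35339382,  0.38593344, -0.10875205]), 'torque': array([-0.0033514 , -0.01047132,  0.04256246]), 'grip_force': 0.0, 'opening': 0.09227454388442423}
```

View pics/top0.png

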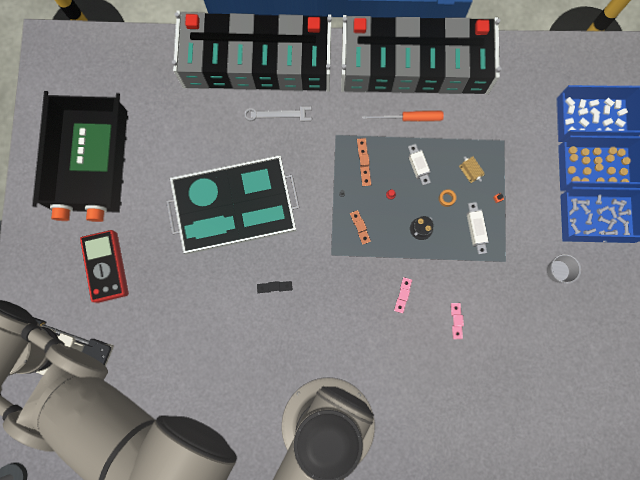

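View pics/side0.png

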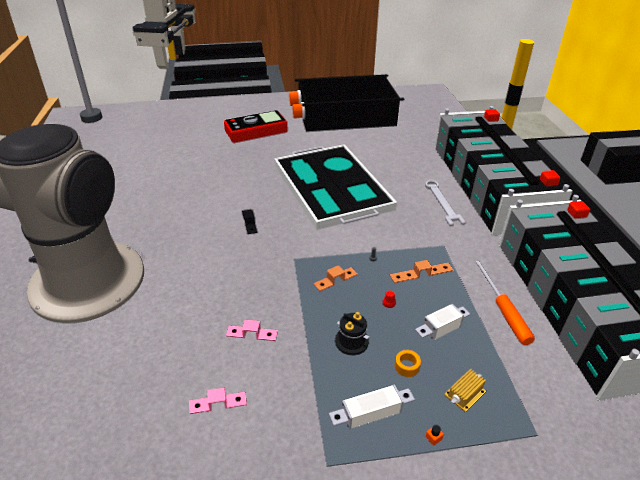

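The top view shows the four recesses: round (203,192), block (257,181), step (210,228), slot (263,216). The parts are the short bar (361,227), long bar (364,162), short fuse (419,164), long fuse (478,228), resistor (472,169) and contactor (422,228). The side view agrees. Next I'll measure angles and centres by segmentation.

```bash
cat > h.py <<'E'
from cell import observe,cams,robot,models
import cv2,numpy as np,math
def plane(pts,cam,z,m=None):
    m=m or cams.camera_model(cam); k=m["k1"]
    n=cv2.undistortPoints(np.float64(pts).reshape(-1,1,2),np.array(m["camera_matrix"]),np.array([k,0,0,0,0.])).reshape(-1,2)
    P=np.array(m["pose"]); d=np.c_[n,np.ones(len(n))]@P[:3,:3].T
    return (P[:3,3]+d*((z-P[2,3])/d[:,2])[:,None])[:,:2]
def rect(mask,cam,z,c=None,minpx=40,m=None):
    "min-area rectangles of the blobs of a mask, on plane z: centre, long, short, angle of long side"
    out=[]
    for k in cv2.findContours(mask.astype(np.uint8),cv2.RETR_EXTERNAL,cv2.CHAIN_APPROX_NONE)[0]:
        if cv2.contourArea(k)<minpx: continue
        w=plane(k,cam,z,m); r=cv2.boxPoints(cv2.minAreaRect(np.float32(w*1000)))/1000
        e=[r[1]-r[0],r[2]-r[1]]; e.sort(key=np.linalg.norm)
        a=math.atan2(e[1][1],e[1][0])%math.pi
        out.append((r.mean(0).round(4).tolist(),round(float(np.linalg.norm(e[1])),4),round(float(np.linalg.norm(e[0])),4),round(a,3),k.reshape(-1,2).mean(0).round().tolist()))
    return out
def go(x,y,zg,a):
    "moves from now to grasp point x,y,zg with part angle a (closing across it)"
    o=observe(); p=np.array(o["tool_pos"]); psi=o["tool_rot"][2]
    d=np.array([x,y,zg+robot.grip_depth])-p
    t=[d[0]*math.cos(psi)+d[1]*math.sin(psi), d[0]*math.sin(psi)-d[1]*math.cos(psi), -d[2]]
    q1=math.atan2(y,x)
    for s in (-2,-1,0,1,2):
        yaw=a+s*math.pi; q6=q1+math.pi/2-yaw
        if abs(q6)<3.0:
            dy=-(yaw-psi); print("shift",np.round(np.array(t)/.4,4).tolist(),"turn",round(dy/math.pi,4),"q6",round(q6,2),"t",o["time"])
E
python3 - <<'E'
from h import *
for c in ["top","side"]:
    im=cv2.imread(f"pics/{c}0.png"); h=cv2.cvtColor(im,cv2.COLOR_BGR2HSV); H,S,V=cv2.split(h)
    print(c,"teal"); 
    for r in rect((H>75)&(H<95)&(S>90)&(V>60),c,.012,minpx=150): 
        if r[0][0]<.65 and r[0][1]>.1: print(r)
    for n,mk,z in [("copper",(H<16)&(S>80)&(V>90),.006),("gold",(H>=14)&(H<28)&(S>80)&(V>60),.02),("white",(S<40)&(V>190),.033)]:
        print(n)
        for r in rect(mk,c,z): 
            if .38<r[0][0]<.7 and -.42<r[0][1]<0: print(r)
E
```

```text
top teal
([0.453900009393692, 0.29490000009536743], 0.1204, 0.0452, 1.798, [209.0, 227.0])
([0.4848000109195709, 0.16689999401569366], 0.1004, 0.0356, 1.807, [263.0, 216.0])
([0.5411999821662903, 0.3151000142097473], 0.0705, 0.07, 2.839, [203.0, 192.0])
([0.5716000199317932, 0.1875], 0.066, 0.0537, 1.809, [256.0, 181.0])
copper
([0.46399998664855957, -0.07079999893903732], 0.0836, 0.0241, 0.39, [360.0, 227.0])
([0.5403000116348267, -0.28139999508857727], 0.0407, 0.039, 2.685, [447.0, 198.0])
([0.5468999743461609, -0.1437000036239624], 0.0225, 0.0222, 0.462, [390.0, 194.0])
([0.6284999847412109, -0.07750000059604645], 0.1216, 0.0237, 0.128, [364.0, 162.0])
gold
([0.5379999876022339, -0.27869999408721924], 0.0427, 0.0386, 3.134, [447.0, 198.0])
([0.6100000143051147, -0.3384000062942505], 0.0535, 0.0436, 0.567, [472.0, 169.0])
white
([0.4659000039100647, -0.3490999937057495], 0.0774, 0.0313, 0.177, [478.0, 227.0])
([0.6208000183105469, -0.20890000462532043], 0.0551, 0.0332, 0.351, [419.0, 162.0])
side teal
([0.48590001463890076, 0.17239999771118164], 0.0941, 0.0344, 1.808, [325.0, 201.0
[... 564 characters left out ...]
8, 0.124, [421.0, 271.0])
gold
([0.6139000058174133, -0.3440000116825104], 0.0692, 0.0395, 0.579, [466.0, 390.0])
([0.5382999777793884, -0.28380000591278076], 0.0515, 0.0384, 1.128, [407.0, 363.0])
([0.4641999900341034, -0.1965000033378601], 0.0196, 0.0133, 1.375, [349.0, 326.0])
([0.482699990272522, -0.17810000479221344], 0.0153, 0.0144, 0.74, [357.0, 316.0])
white
([0.4138000011444092, -0.3659000098705292], 0.0207, 0.0186, 0.175, [338.0, 416.0])
([0.474700003862381, -0.34769999980926514], 0.0978, 0.0314, 0.161, [378.0, 400.0])
([0.5785999894142151, -0.23510000109672546], 0.0208, 0.018, 0.378, [424.0, 330.0])
([0.6279000043869019, -0.2084999978542328], 0.0699, 0.0314, 0.323, [447.0, 315.0])
```

Run:
```python
from h import *
go(.38,.2,.25,.39); go(.465,-.067,.2,.39)
print(np.round(np.linalg.inv(np.r_[np.c_[cv2.Rodrigues(np.array([1.,0,0])*0)[0],[0,0,0]],[[0,0,0,1]]])@cams.camera_model("wrist")["pose"],3).tolist(), np.round(cams.camera_model("wrist")["camera_matrix"],0).tolist())
```

```text
shift [-0.7462, -0.5408, -0.0111] turn 0.7747 q6 1.67 t 1.1
shift [-0.7462, -0.5408, -0.0111] turn -0.2253 q6 -1.48 t 1.1
shift [-1.1567, -1.1084, 0.1139] turn 0.7747 q6 1.04 t 1.1
shift [-1.1567, -1.1084, 0.1139] turn -0.2253 q6 -2.1 t 1.1
[[0.313, 0.907, 0.283, 0.088], [0.95, -0.299, -0.093, 0.524], [-0.0, 0.298, -0.955, 0.385], [0.0, 0.0, 0.0, 1.0]] [[359.0, 0.0, 318.0], [0.0, 359.0, 242.0], [0.0, 0.0, 1.0]]
```

```bash
R='[[-0.746,-0.541,0],0.775,0]'; python3 -m jog '[[[-0.746,-0.541,0],0.775,0],[[-0.746,-0.541,0],0.775,0],[[-0.746,-0.541,0],0.775,0],[[-0.746,-0.541,0],0.775,0],[[-0.746,-0.541,0],0.775,0],[[-0.746,-0.541,0],0.775,0],[[-0.746,-0.541,0],0.775,0],[[-0.746,-0.541,0],0.775,0],[[-0.746,-0.541,0],0.775,0],[[-0.746,-0.541,0],0.775,0]]' 
python3 -c "
from h import *
go(.465,-.067,.2,.39)"
```

```text
time: 2.35
tool_pos: [0.3799, 0.1998, 0.4048]
tool_rot: [3.142, -0.0, 0.942]
contact_force: [0.3, 0.9, 0.3]
opening: 0.0917
grip_force: 0.0
shift [-0.4145, 0.5642, 0.114] turn 0.1758 q6 1.04 t 2.35
shift [-0.4145, 0.5642, 0.114] turn -0.8242 q6 -2.1 t 2.35
```

```bash
python3 -m jog '[[[-0.414,0.564,0.114],0.176,0],[[-0.414,0.564,0.114],0.176,0],[[-0.414,0.564,0.114],0.176,0],[[-0.414,0.564,0.114],0.176,0],[[-0.414,0.564,0.114],0.176,0],[[-0.414,0.564,0.114],0.176,0],[[-0.414,0.564,0.114],0.176,0]]'
cat > w.py <<'E'
from h import *
import sys
def look(tag,names):
    im=cams.read_camera("wrist"); cv2.imwrite(f"pics/{tag}.png",im[:,:,::-1])
    for t in names:
        print(t,[(np.round(d["position"],4).tolist(),round(d["confidence"],2)) for d in models.pinpoint(t,"wrist")])
    h=cv2.cvtColor(im,cv2.COLOR_RGB2HSV); H,S,V=cv2.split(h)
    m=cams.camera_model("wrist")
    for n,mk,z in [("copper",(H<16)&(S>80)&(V>90),.006),("gold",(H>=14)&(H<28)&(S>80)&(V>60),.02),("white",(S<40)&(V>190),.033)]:
        print(n,*[r for r in rect(mk,"wrist",z,minpx=300,m=m) if .38<r[0][0]<.7],sep="\n ")
look(sys.argv[1],sys.argv[2:])
E
python3 w.py w1 busbar contactor
```

```text
time: 3.22
tool_pos: [0.4665, -0.0657, 0.3591]
tool_rot: [-3.141, 0.0, 0.396]
contact_force: [-0.5, -0.4, -0.1]
opening: 0.092
grip_force: 0.0
busbar [([0.3042, -0.1706, 0.003], 0.94), ([0.4689, -0.0656, 0.0032], 0.85), ([0.3156, 0.1355, -0.0031], 0.58)]
contactor [([0.4647, -0.2174, 0.0023], 0.67), ([0.6317, -0.0735, 0.0046], 0.22)]
copper
 ([0.4666000008583069, -0.06679999828338623], 0.0837, 0.0231, 0.408, [320.0, 218.0])
 ([0.5491999983787537, -0.14239999651908875], 0.0248, 0.0241, 0.928, [431.0, 170.0])
 ([0.619700014591217, -0.0771000012755394], 0.098, 0.0259, 0.126, [402.0, 59.0])
gold
 ([0.4147000014781952, -0.30250000953674316], 0.0792, 0.0311, 0.639, [512.0, 353.0])
 ([0.5428000092506409, -0.2734000086784363], 0.0511, 0.0394, 1.47, [557.0, 234.0])
 ([0.6035000085830688, -0.3124000132083893], 0.0508, 0.0106, 0.656, [634.0, 188.0])
white
 ([0.49729999899864197, -0.32010000944137573], 0.0352, 0.0178, 1.642, [580.0, 296.0])
 ([0.5202999711036682, -0.326200008392334], 0.0197, 0.0184, 0.182, [601.0, 280.0])
 ([0.6208999752998352, -0.20180000364780426], 0.0995, 0.0449, 0.361, [549.0, 114.0])
 ([0.5037999749183655, 0.1589999943971634], 0.1261, 0.1232, 0.237, [114.0, 117.0])
```

View pics/w1.png

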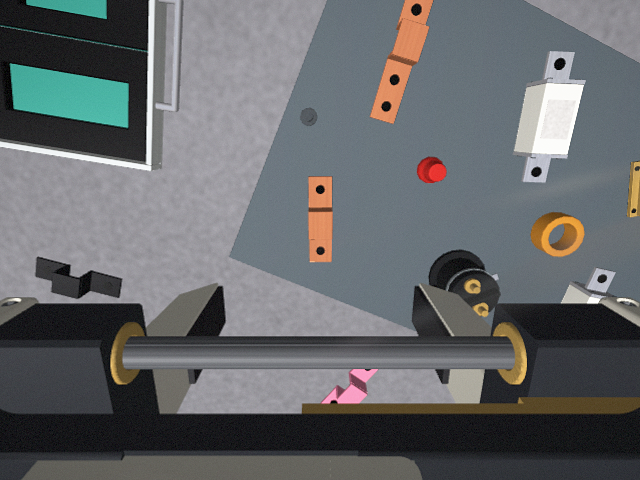

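Short bar at (320,218) and well aligned with the fingers; the long bar is at (402,59).

```bash
python3 -c "
from h import *
go(.467,-.067,.0325,.405)"
```

```text
shift [-0.0008, 0.0049, 0.4193] turn -0.0024 q6 1.02 t 3.375
shift [-0.0008, 0.0049, 0.4193] turn -1.0024 q6 -2.12 t 3.375
```

```bash
python3 -m jog '[[[-0.001,0.005,0.12],-0.002,0.4],[[-0.001,0.005,0.25],-0.002,0.4],[[-0.001,0.005,0.36],-0.002,0.4],[[-0.001,0.005,0.419],-0.002,0.4],[[-0.001,0.005,0.419],-0.002,0.4],[[-0.001,0.005,0.419],-0.002,0.9],[[-0.001,0.005,0.419],-0.002,0.9],[[-0.001,0.005,0.419],-0.002,0.9],[[-0.001,0.005,0.419],-0.002,0.9],[[-0.001,0.005,0.419],-0.002,0.9]]' 25
python3 -c "
from h import *
go(.486,.169,.12,1.803)"
```

```text
time: 4.62
tool_pos: [0.4673, -0.0682, 0.192]
tool_rot: [3.141, -0.001, 0.402]
contact_force: [-0.5, 0.8, 6.1]
opening: 0.0214
grip_force: 25.0
shift [0.275, -0.5273, -0.2179] turn -0.4459 q6 0.1 t 4.625
```

```bash
python3 -m jog '[[[0,0,-0.05],0,0.9],[[0,0,-0.15],0,0.9],[[0.05,-0.1,-0.218],-0.05,0.9],[[0.1,-0.2,-0.218],-0.1,0.9],[[0.15,-0.3,-0.218],-0.16,0.9],[[0.2,-0.4,-0.218],-0.22,0.9],[[0.25,-0.48,-0.218],-0.28,0.9],[[0.275,-0.527,-0.218],-0.34,0.9],[[0.275,-0.527,-0.218],-0.4,0.9],[[0.275,-0.527,-0.218],-0.446,0.9],[[0.275,-0.527,-0.218],-0.446,0.9],[[0.275,-0.527,-0.218],-0.446,0.9]]'
python3 w.py w2 inlay_slot inlay_block inlay_step inlay_round
python3 - <<'E'
from h import *
im=cv2.imread("pics/w2.png"); H,S,V=cv2.split(cv2.cvtColor(im,cv2.COLOR_BGR2HSV))
print(*rect((H>75)&(H<95)&(S>90)&(V>60),"wrist",.012,minpx=300),sep="\n")
go(.486,.169,.0445,1.803)
E
```

```text
time: 6.12
tool_pos: [0.4858, 0.1688, 0.2786]
tool_rot: [-3.141, -0.0, 1.8]
contact_force: [-1.5, -0.2, -0.2]
opening: 0.0214
grip_force: 25.0
inlay_slot []
inlay_block [([0.5717, 0.1876, 0.0032], 0.56)]
inlay_step [([0.4563, 0.2936, 0.0085], 0.58)]
inlay_round [([0.5425, 0.3159, 0.0028], 0.68)]
copper
 ([0.49309998750686646, 0.14059999585151672], 0.0968, 0.0374, 1.802, [318.0, 278.0])
gold
 ([0.5205000042915344, 0.04050000011920929], 0.2993, 0.0159, 0.231, [323.0, 407.0])
 ([0.5440999865531921, 0.09560000151395798], 0.0559, 0.0082, 1.861, [370.0, 354.0])
 ([0.4675999879837036, 0.07760000228881836], 0.0559, 0.0082, 1.743, [267.0, 353.0])
 ([0.49799999594688416, 0.12030000239610672], 0.0358, 0.0338, 1.802, [318.0, 313.0])
 ([0.4862000048160553, 0.17090000212192535], 0.0414, 0.0312, 1.802, [318.0, 247.0])
white
 ([0.4505999982357025, -0.0284000001847744], 0.3315, 0.0246, 0.23, [223.0, 469.0])
 ([0.6721000075340271, 0.1014999970793724], 0.0599, 0.0392, 0.231, [538.0, 389.0])
 ([0.5126000046730042, 0.06880000233650208], 0.0604, 0.0298, 0.231, [328.0, 386.0])
 ([0.5282999873161316, 0.13979999721050262], 0.0422, 0.0236, 1.982, [360.0, 307.0])
 ([0.6477000117301941, 0.2526000142097473], 0.2093, 0.1014, 1.812, [582.0, 191.0])
([0.5741999745368958, 0.18889999389648438], 0.0658, 0.0534, 1.807, [442.0, 245.0])
([0.48399999737739563, 0.17839999496936798], 0.0784, 0.0372, 1.807, [318.0, 230.0])
([0.5443999767303467, 0.31130000948905945], 0.0711, 0.0592, 0.231, [462.0, 45.0])
([0.45980000495910645, 0.2786000072956085], 0.0844, 0.0471, 1.807, [316.0, 70.0])
shift [0.0003, 0.0004, 0.1875] turn -0.0002 q6 0.1 t 6.375
```

View pics/w2.png

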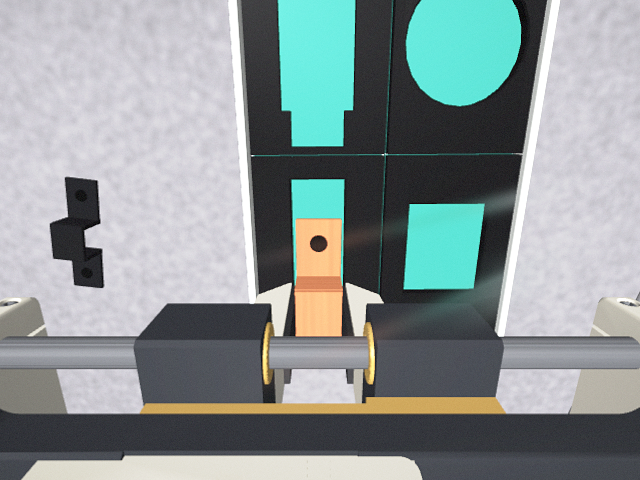

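The bar is held level and lined up with the slot recess (318,230). I'll lower it and release.

```bash
python3 -m jog '[[[0,0,0.08],0,0.9],[[0,0,0.15],0,0.9],[[0,0,0.175],0,0.9],[[0,0,0.186],0,0.9],[[0,0,0.186],0,0.9],[[0,0,0.186],0,0.5],[[0,0,0.186],0,0.5],[[0,0,0.186],0,0.5],[[0,0,0.1],0,0.5],[[0,0,-0.05],0,0.3],[[0,0,-0.1],0,0],[[0,0,-0.15],0,0]]'
python3 - <<'E'
from h import *
im=cams.read_camera("wrist")
cv2.imwrite("pics/w3.png",im[:,:,::-1])
print(models.pinpoint("busbar","wrist"))
go(.465,-.217,.18,.39)
E
```

```text
time: 7.88
tool_pos: [0.4857, 0.1689, 0.3402]
tool_rot: [3.14, -0.0, 1.803]
contact_force: [0.5, 0.4, 0.4]
opening: 0.0712
grip_force: 0.0
[{'position': [0.4848, 0.1705, 0.0126], 'confidence': 0.75}, {'position': [0.3174, 0.1325, -0.0034], 'confidence': 0.68}]
shift [-0.9268, -0.2741, 0.0043] turn 0.4499 q6 0.74 t 7.975
shift [-0.9268, -0.2741, 0.0043] turn -0.5501 q6 -2.4 t 7.975
```

View pics/w3.png

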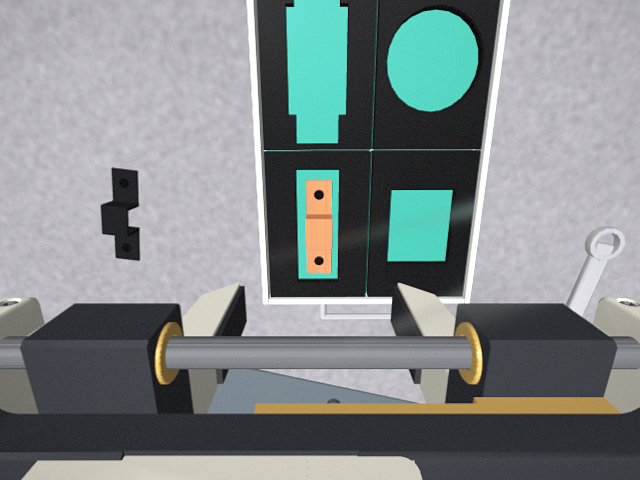

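The bar (319,228) sits centred in the slot. Next is the fuse.

```bash
python3 -c "
from h import *
go(.622,-.209,.17,.345)"
```

```text
shift [-0.9978, 0.1125, 0.0293] turn 0.4642 q6 0.9 t 7.975
shift [-0.9978, 0.1125, 0.0293] turn -0.5358 q6 -2.24 t 7.975
```

```bash
python3 -m jog '[[[-0.998,0.112,0.03],0.464,0],[[-0.998,0.112,0.03],0.464,0],[[-0.998,0.112,0.03],0.464,0],[[-0.998,0.112,0.03],0.464,0],[[-0.998,0.112,0.03],0.464,0],[[-0.998,0.112,0.03],0.464,0],[[-0.998,0.112,0.03],0.464,0],[[-0.998,0.112,0.03],0.464,0],[[-0.998,0.112,0.03],0.464,0],[[-0.998,0.112,0.03],0.464,0],[[-0.998,0.112,0.03],0.464,0]]' 
python3 w.py w4 fuse resistor contactor
```

```text
time: 9.35
tool_pos: [0.6214, -0.2087, 0.3266]
tool_rot: [-3.141, 0.0, 0.348]
contact_force: [0.1, 0.7, -0.3]
opening: 0.0918
grip_force: 0.0
fuse [([0.6239, -0.2034, 0.0059], 0.66), ([0.4651, -0.3492, 0.0063], 0.21)]
resistor [([0.6178, -0.3381, 0.0041], 0.66)]
contactor [([0.4632, -0.2168, 0.0009], 0.75)]
copper
 ([0.54830002784729, -0.14059999585151672], 0.024, 0.0235, 0.103, [220.0, 277.0])
 ([0.6309999823570251, -0.07069999724626541], 0.122, 0.0307, 0.123, [168.0, 159.0])
gold
 ([0.5072000026702881, -0.4081999957561493], 0.3295, 0.0191, 1.917, [471.0, 407.0])
 ([0.5716999769210815, -0.41659998893737793], 0.0713, 0.0282, 0.609, [512.0, 353.0])
 ([0.4505999982357025, -0.0803999975323677], 0.0713, 0.0279, 0.083, [124.0, 353.0])
 ([0.5543000102043152, -0.27300000190734863], 0.0394, 0.0264, 1.917, [359.0, 324.0])
 ([0.6140999794006348, -0.3366999924182892], 0.0634, 0.0409, 0.575, [456.0, 277.0])
white
 ([0.5077000260353088, -0.3357999920845032], 0.0397, 0.0269, 1.747, [400.0, 396.0])
 ([0.616100013256073, -0.21170000731945038], 0.075, 0.0301, 0.355, [320.0, 235.0])
 ([0.6636999845504761, -0.19419999420642853], 0.0204, 0.0184, 0.346, [319.0, 180.0])
```

View pics/w4.png

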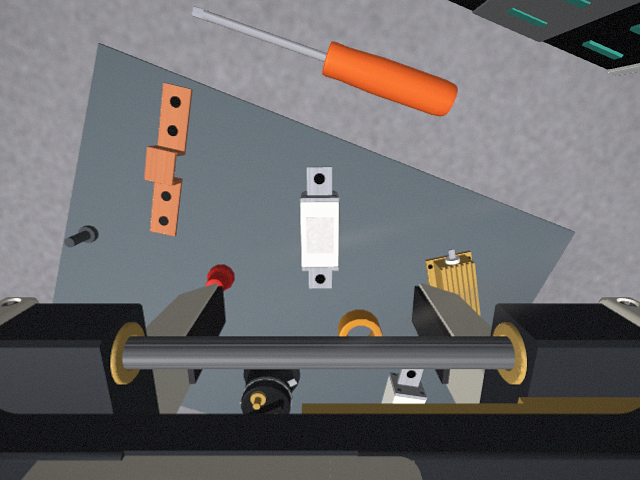

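The short fuse is at (320,228) with tag ends at (319,167) and (320,289), aligned with the fingers. I'll take its centre from the tags and then go down.

```bash
python3 -c "
from h import *
w=plane([[319.5,167],[320,289]],'wrist',.0185);print(w,w.mean(0),np.linalg.norm(w[0]-w[1]),np.arctan2(*(w[0]-w[1])[::-1]))
c=w.mean(0); go(c[0],c[1],.033,.35)"
```

```text
[[ 0.67214929 -0.19163947]
 [ 0.5730923  -0.22794252]] [ 0.6226208 -0.209791 ] 0.10549975262337127 0.3512860120437915
shift [0.002, 0.003, 0.3366] turn -0.0011 q6 0.9 t 9.55
shift [0.002, 0.003, 0.3366] turn -1.0011 q6 -2.25 t 9.55
```

```bash
python3 -m jog '[[[0.002,0.003,0.12],0,0.4],[[0.002,0.003,0.24],0,0.4],[[0.002,0.003,0.31],0,0.4],[[0.002,0.003,0.336],0,0.4],[[0.002,0.003,0.336],0,0.4],[[0.002,0.003,0.336],0,0.9],[[0.002,0.003,0.336],0,0.9],[[0.002,0.003,0.336],0,0.9],[[0.002,0.003,0.336],0,0.9],[[0.002,0.003,0.336],0,0.9]]' 35
python3 -c "
from h import *
go(.455,.2955,.13,1.803)"
```

```text
time: 10.8
tool_pos: [0.6228, -0.2101, 0.1932]
tool_rot: [3.141, -0.001, 0.346]
contact_force: [-0.8, 0.4, 6.5]
opening: 0.0297
grip_force: 35.0
shift [0.0336, -1.3314, -0.24] turn -0.4639 q6 0.34 t 10.8
shift [0.0336, -1.3314, -0.24] turn -1.4639 q6 -2.8 t 10.8
```

```bash
python3 -m jog '[[[0,0,-0.05],0,0.9],[[0,0,-0.15],0,0.9],[[0,-0.08,-0.24],-0.04,0.9],[[0,-0.18,-0.24],-0.08,0.9],[[0.01,-0.3,-0.24],-0.12,0.9],[[0.01,-0.43,-0.24],-0.16,0.9],[[0.02,-0.56,-0.24],-0.2,0.9],[[0.02,-0.7,-0.24],-0.25,0.9],[[0.03,-0.82,-0.24],-0.3,0.9],[[0.03,-0.92,-0.24],-0.34,0.9],[[0.03,-0.98,-0.24],-0.37,0.9],[[0.03,-1,-0.24],-0.39,0.9]]'
python3 -c "
from h import *
go(.455,.2955,.13,1.803)"
```

```text
time: 12.3
tool_pos: [0.4977, 0.1718, 0.2892]
tool_rot: [3.141, -0.0, 1.575]
contact_force: [-0.0, -0.6, -1.4]
opening: 0.0296
grip_force: 35.0
shift [0.3096, -0.1053, 0.0001] turn -0.0725 q6 0.34 t 12.3
shift [0.3096, -0.1053, 0.0001] turn -1.0725 q6 -2.8 t 12.3
```

```bash
python3 -m jog '[[[0.1,-0.03,0],-0.02,0.9],[[0.2,-0.07,0],-0.05,0.9],[[0.28,-0.1,0],-0.072,0.9],[[0.31,-0.105,0],-0.072,0.9],[[0.31,-0.105,0],-0.072,0.9],[[0.31,-0.105,0],-0.072,0.9]]'
python3 -c "
from h import *
cv2.imwrite('pics/w5.png',cams.read_camera('wrist')[:,:,::-1])
go(.455,.2955,.0425,1.803)"
```

```text
time: 13.05
tool_pos: [0.4568, 0.2934, 0.2885]
tool_rot: [3.142, 0.0, 1.796]
contact_force: [-0.8, 0.8, -1.1]
opening: 0.0298
grip_force: 35.0
shift [0.0064, -0.0034, 0.2168] turn -0.0025 q6 0.34 t 13.1
shift [0.0064, -0.0034, 0.2168] turn -1.0025 q6 -2.8 t 13.1
```

View pics/w5.png

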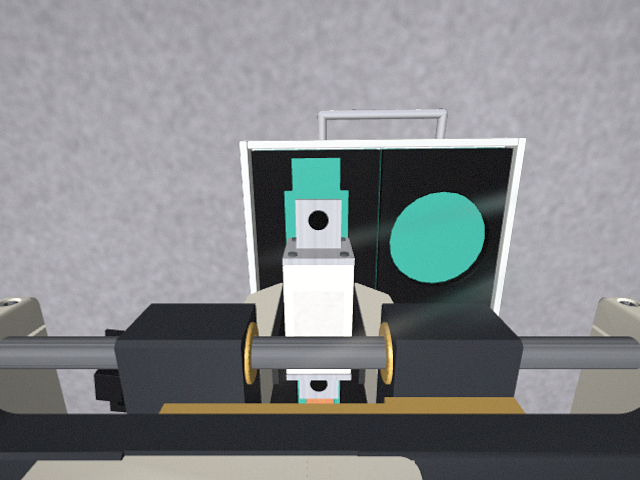

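The fuse (318,300) is lined up with the stepped recess, whose centre column is about 316. I'll lower it.

```bash
python3 -m jog '[[[0.003,-0.002,0.08],-0.002,0.9],[[0.004,-0.002,0.15],-0.002,0.9],[[0.004,-0.002,0.195],-0.002,0.9],[[0.004,-0.002,0.215],-0.002,0.9],[[0.004,-0.002,0.215],-0.002,0.9],[[0.004,-0.002,0.215],-0.002,0.5],[[0.004,-0.002,0.215],-0.002,0.45],[[0.004,-0.002,0.215],-0.002,0.45],[[0.004,-0.002,0.1],0,0.4],[[0,0,-0.05],0,0.3],[[0,0,-0.1],0,0],[[0,0,-0.12],0,0]]'
python3 - <<'E'
from h import *
cams.read_camera("wrist");print(models.pinpoint("fuse","wrist"))
go(.616,-.338,.17,.573)
E
```

```text
time: 14.6
tool_pos: [0.4564, 0.2944, 0.3378]
tool_rot: [3.139, -0.001, 1.797]
contact_force: [-0.3, -0.3, -0.8]
opening: 0.0797
grip_force: 0.0
[{'position': [0.4554, 0.2989, 0.0135], 'confidence': 0.7}]
shift [-1.6302, 0.0344, 0.0182] turn 0.3897 q6 0.5 t 14.7
shift [-1.6302, 0.0344, 0.0182] turn -0.6103 q6 -2.65 t 14.7
```

```bash
python3 -m jog '[[[-1,0.02,0.01],0.3,0],[[-1,0.02,0.01],0.3,0],[[-1,0.02,0.01],0.3,0],[[-1,0.02,0.01],0.3,0],[[-1,0.02,0.01],0.3,0],[[-1,0.02,0.01],0.3,0],[[-1,0.02,0.01],0.3,0],[[-1,0.02,0.01],0.3,0]]' 
python3 -c "
from h import *
go(.616,-.338,.17,.573)"
```

```text
time: 15.7
tool_pos: [0.5538, -0.0954, 0.3303]
tool_rot: [-3.139, 0.001, 0.851]
contact_force: [-0.2, 0.3, 0.5]
opening: 0.0918
grip_force: 0.0
shift [-0.3537, 0.5166, 0.0028] turn 0.0886 q6 0.5 t 15.7
shift [-0.3537, 0.5166, 0.0028] turn -0.9114 q6 -2.65 t 15.7
```

```bash
python3 -m jog '[[[-0.354,0.517,0],0.089,0],[[-0.354,0.517,0],0.089,0],[[-0.354,0.517,0],0.089,0],[[-0.354,0.517,0],0.089,0],[[-0.354,0.517,0],0.089,0],[[-0.354,0.517,0],0.089,0],[[-0.354,0.517,0],0.089,0]]' 
python3 w.py w6 resistor | grep -v "^ .*gold"
```

```text
time: 16.58
tool_pos: [0.6172, -0.3341, 0.3322]
tool_rot: [-3.14, 0.0, 0.577]
contact_force: [-0.2, 0.2, 0.7]
opening: 0.0918
grip_force: 0.0
resistor [([0.615, -0.3386, 0.0055], 0.79)]
copper
 ([0.5447999835014343, -0.13770000636577606], 0.0356, 0.023, 2.444, [77.0, 173.0])
 ([0.6139000058174133, -0.0697999969124794], 0.0884, 0.0388, 0.122, [33.0, 44.0])
gold
 ([0.548799991607666, -0.5601000189781189], 0.3362, 0.0194, 2.148, [471.0, 407.0])
 ([0.6150000095367432, -0.5534999966621399], 0.0726, 0.0284, 0.822, [512.0, 353.0])
 ([0.41620001196861267, -0.2475000023841858], 0.073, 0.0286, 0.314, [124.0, 353.0])
 ([0.5447999835014343, -0.2782999873161316], 0.0432, 0.0415, 0.43, [219.0, 264.0])
 ([0.6152999997138977, -0.3398999869823456], 0.057, 0.0382, 0.567, [322.0, 234.0])
white
 ([0.44850000739097595, -0.3517000079154968], 0.0608, 0.03, 0.182, [236.0, 390.0])
 ([0.5263000130653381, -0.33709999918937683], 0.0204, 0.0184, 0.17, [264.0, 320.0])
```

View pics/w6.png

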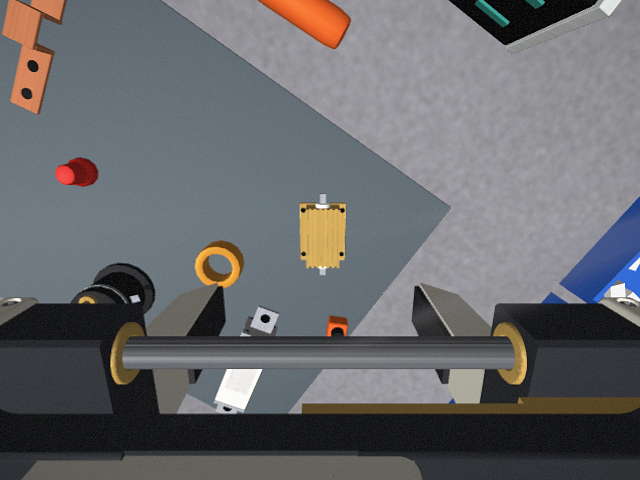

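Resistor at (323,233) with foot holes at (303,212), (343,212), (345,254) and (303,254), aligned with the tool.

```bash
python3 -c "
from h import *
w=plane([[303,211],[343.5,211],[345,254],[303,254]],'wrist',.007);c=w.mean(0);print(c,np.linalg.norm(w[0]-w[1]),np.linalg.norm(w[0]-w[3]),[np.arctan2(*(w[i]-w[j])[::-1]) for i,j in((0,3),(1,2))])
go(.6158,-.339,.032,.573);go(c[0],c[1],.032,.573)"
```

```text
[ 0.61512906 -0.34161958] 0.0352668819366135 0.03963741551659169 [np.float64(0.5638729666499588), np.float64(0.6315248453127701)]
shift [-0.009, 0.0075, 0.3538] turn 0.0012 q6 0.49 t 16.675
shift [-0.009, 0.0075, 0.3538] turn -0.9988 q6 -2.65 t 16.675
shift [-0.014, 0.0121, 0.3538] turn 0.0012 q6 0.49 t 16.675
shift [-0.014, 0.0121, 0.3538] turn -0.9988 q6 -2.65 t 16.675
```

```bash
python3 -m jog '[[[-0.01,0.01,0.12],0,0.4],[[-0.011,0.01,0.24],0,0.4],[[-0.011,0.01,0.32],0,0.4],[[-0.011,0.01,0.354],0,0.4],[[-0.011,0.01,0.354],0,0.4],[[-0.011,0.01,0.354],0,0.9],[[-0.011,0.01,0.354],0,0.9],[[-0.011,0.01,0.354],0,0.9],[[-0.011,0.01,0.354],0,0.9],[[-0.011,0.01,0.354],0,0.9]]' 30
python3 -c "
from h import *
go(.573,.189,.13,1.803)"
```

```text
time: 17.92
tool_pos: [0.6155, -0.342, 0.1916]
tool_rot: [3.141, -0.0, 0.575]
contact_force: [-0.9, 1.3, 4.3]
opening: 0.0279
grip_force: 30.0
shift [0.6328, -1.1719, -0.244] turn -0.3909 q6 0.09 t 17.925
```

```bash
python3 -m jog '[[[0,0,-0.05],0,0.9],[[0,0,-0.15],0,0.9],[[0.03,-0.06,-0.244],-0.02,0.9],[[0.08,-0.15,-0.244],-0.05,0.9],[[0.13,-0.25,-0.244],-0.09,0.9],[[0.19,-0.36,-0.244],-0.13,0.9],[[0.25,-0.47,-0.244],-0.17,0.9],[[0.32,-0.6,-0.244],-0.21,0.9],[[0.39,-0.72,-0.244],-0.25,0.9],[[0.45,-0.84,-0.244],-0.29,0.9],[[0.5,-0.93,-0.244],-0.32,0.9],[[0.53,-0.98,-0.244],-0.34,0.9]]'
python3 -c "
from h import *
go(.573,.189,.13,1.803)"
```

```text
time: 19.42
tool_pos: [0.5798, 0.1045, 0.2894]
tool_rot: [3.14, -0.0, 1.648]
contact_force: [-0.2, -1.0, -1.7]
opening: 0.0276
grip_force: 30.0
shift [0.212, -0.0007, 0.0006] turn -0.0495 q6 0.09 t 19.425
```

```bash
python3 -m jog '[[[0.1,0,0],-0.03,0.9],[[0.18,0,0],-0.049,0.9],[[0.21,0,0],-0.049,0.9],[[0.21,0,0],-0.049,0.9],[[0.21,0,0],-0.049,0.9]]'
python3 -c "
from h import *
cv2.imwrite('pics/w7.png',cams.read_camera('wrist')[:,:,::-1])
go(.573,.189,.0415,1.803)"
```

```text
time: 20.05
tool_pos: [0.5743, 0.185, 0.2885]
tool_rot: [3.141, 0.0, 1.796]
contact_force: [0.9, 0.2, -1.5]
opening: 0.0279
grip_force: 30.0
shift [0.0108, -0.0009, 0.2194] turn -0.0025 q6 0.09 t 20.1
```

View pics/w7.png

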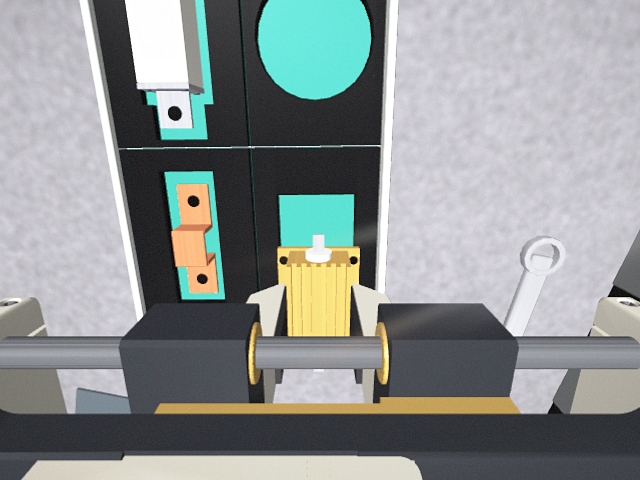

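The resistor (319,290) is lined up with the block recess (317,220). The bar and the fuse sit in their recesses. I'll lower it.

```bash
python3 -m jog '[[[0.004,0,0.08],-0.002,0.9],[[0.004,0,0.15],-0.002,0.9],[[0.004,0,0.195],-0.002,0.9],[[0.004,0,0.216],-0.002,0.9],[[0.004,0,0.218],-0.002,0.9],[[0.004,0,0.218],-0.002,0.55],[[0.004,0,0.218],-0.002,0.5],[[0.004,0,0.218],-0.002,0.5],[[0.004,0,0.1],0,0.45],[[0,0,-0.05],0,0.3],[[0,0,-0.1],0,0],[[0,0,-0.12],0,0]]'
python3 - <<'E'
from h import *
cams.read_camera("wrist");print(models.pinpoint("resistor","wrist"))
go(.464,-.217,.18,.39)
E
```

```text
time: 21.6
tool_pos: [0.5741, 0.1861, 0.3381]
tool_rot: [3.139, 0.0, 1.797]
contact_force: [-0.5, -0.5, -1.0]
opening: 0.0757
grip_force: 0.0
[{'position': [0.5763, 0.1898, 0.014], 'confidence': 0.73}]
shift [-0.9203, -0.494, -0.0066] turn 0.4479 q6 0.74 t 21.7
shift [-0.9203, -0.494, -0.0066] turn -0.5521 q6 -2.4 t 21.7
```

```bash
python3 -m jog '[[[-0.92,-0.494,0],0.448,0],[[-0.92,-0.494,0],0.448,0],[[-0.92,-0.494,0],0.448,0],[[-0.92,-0.494,0],0.448,0],[[-0.92,-0.494,0],0.448,0],[[-0.92,-0.494,0],0.448,0],[[-0.92,-0.494,0],0.448,0],[[-0.92,-0.494,0],0.448,0],[[-0.92,-0.494,0],0.448,0],[[-0.92,-0.494,0],0.448,0],[[-0.92,-0.494,0],0.448,0]]' 
python3 w.py w8 contactor |grep contactor
```

```text
time: 23.08
tool_pos: [0.4642, -0.2163, 0.336]
tool_rot: [-3.141, 0.0, 0.392]
contact_force: [1.4, -0.2, 0.4]
opening: 0.0916
grip_force: 0.0
contactor [([0.4645, -0.2167, 0.0028], 0.84)]
```

View pics/w8.png

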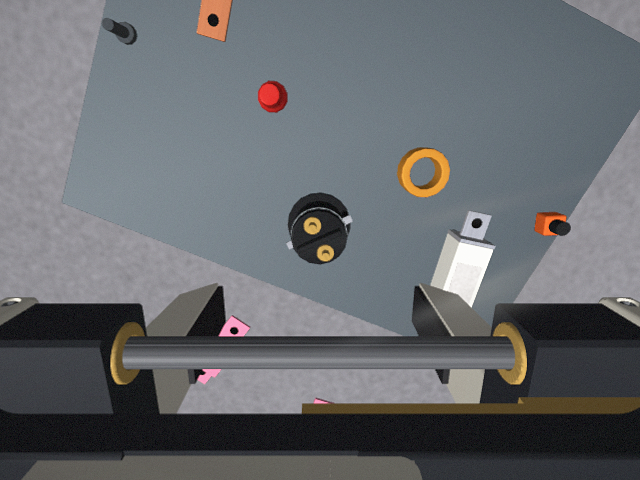

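The contactor is at (320,228), with silver tabs at (349,220) and (291,245) close to the closing line. I'll turn the gripper about 67° so it closes across them.

```bash
python3 -c "
from h import *
go(.4645,-.217,.036,-.777)"; python3 -m jog '[[[0,0,0.05],0.372,0],[[0,0,0.1],0.372,0],[[0,0,0.1],0.372,0],[[0,0,0.1],0.372,0],[[0,0,0.1],0.372,0],[[0,0,0.1],0.372,0],[[0,0,0.1],0.372,0],[[0,0,0.1],0.372,0]]' 
python3 -c "
from h import *
cv2.imwrite('pics/w9.png',cams.read_camera('wrist')[:,:,::-1])
print(models.pinpoint('contactor','wrist'))
go(.4645,-.217,.036,-.777)"
```

```text
shift [0.0001, 0.0016, 0.3525] turn 0.3718 q6 1.91 t 23.175
shift [0.0001, 0.0016, 0.3525] turn -0.6282 q6 -1.23 t 23.175
time: 24.18
tool_pos: [0.4641, -0.2167, 0.2964]
tool_rot: [-3.142, -0.0, -0.778]
contact_force: [0.0, -0.3, -0.2]
opening: 0.0919
grip_force: 0.0
[{'position': [0.4643, -0.2159, 0.004], 'confidence': 0.61}]
shift [0.0011, -0.0002, 0.2529] turn -0.0001 q6 1.91 t 24.275
shift [0.0011, -0.0002, 0.2529] turn -1.0001 q6 -1.23 t 24.275
```

View pics/w9.png

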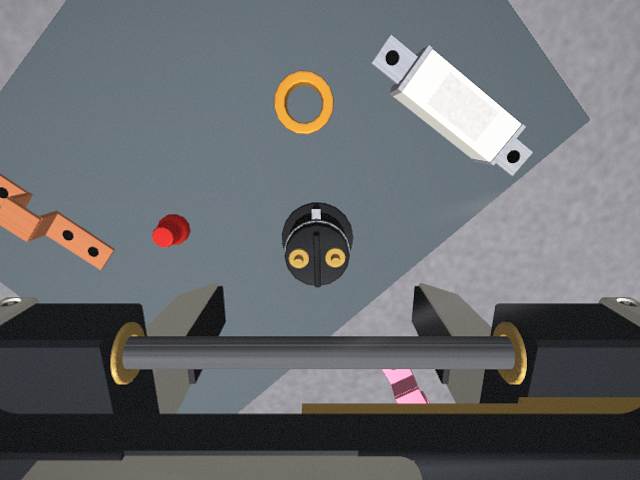

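The contactor is centred at (317,240) with its tabs now fore and aft, so the can sides are clear. I'll go down.

```bash
python3 -m jog '[[[0.001,0,0.1],0,0.2],[[0.001,0,0.19],0,0.2],[[0.001,0,0.24],0,0.2],[[0.001,0,0.253],0,0.2],[[0.001,0,0.253],0,0.2],[[0.001,0,0.253],0,0.8],[[0.001,0,0.253],0,0.8],[[0.001,0,0.253],0,0.8],[[0.001,0,0.253],0,0.8],[[0.001,0,0.253],0,0.8]]' 40
python3 -c "
from h import *
go(.542,.3155,.14,.232)"
```

```text
time: 25.52
tool_pos: [0.4645, -0.2172, 0.1955]
tool_rot: [-3.141, -0.001, -0.779]
contact_force: [0.2, 1.6, 4.3]
opening: 0.0431
grip_force: 40.0
shift [-0.7979, -1.0838, -0.2593] turn -0.3218 q6 1.87 t 25.525
shift [-0.7979, -1.0838, -0.2593] turn -1.3218 q6 -1.28 t 25.525
```

```bash
python3 -m jog '[[[0,0,-0.05],0,0.8],[[0,0,-0.15],0,0.8],[[-0.05,-0.06,-0.26],-0.02,0.8],[[-0.11,-0.15,-0.26],-0.05,0.8],[[-0.18,-0.25,-0.26],-0.09,0.8],[[-0.26,-0.36,-0.26],-0.13,0.8],[[-0.35,-0.48,-0.26],-0.17,0.8],[[-0.44,-0.6,-0.26],-0.21,0.8],[[-0.53,-0.72,-0.26],-0.25,0.8],[[-0.61,-0.83,-0.26],-0.29,0.8],[[-0.67,-0.91,-0.26],-0.32,0.8],[[-0.7,-0.95,-0.26],-0.322,0.8]]'
python3 -c "
from h import *
go(.542,.3155,.14,.232)"
```

```text
time: 27.02
tool_pos: [0.5317, 0.2518, 0.2982]
tool_rot: [3.141, 0.002, 0.235]
contact_force: [-0.0, -0.9, -3.2]
opening: 0.0433
grip_force: 40.0
shift [0.0621, -0.1488, -0.0025] turn 0.0008 q6 1.87 t 27.025
shift [0.0621, -0.1488, -0.0025] turn -0.9992 q6 -1.28 t 27.025
```

```bash
python3 -m jog '[[[0.03,-0.08,0],0,0.8],[[0.056,-0.13,0],0,0.8],[[0.06,-0.145,0],0,0.8],[[0.06,-0.145,0],0,0.8],[[0.06,-0.145,0],0,0.8]]'
python3 -c "
from h import *
cv2.imwrite('pics/w10.png',cams.read_camera('wrist')[:,:,::-1])
go(.542,.3155,.0455,.232)"
```

```text
time: 27.65
tool_pos: [0.5421, 0.3108, 0.299]
tool_rot: [3.141, 0.001, 0.231]
contact_force: [0.0, -0.4, -2.9]
opening: 0.0432
grip_force: 40.0
shift [0.0023, -0.0113, 0.2361] turn -0.0002 q6 1.87 t 27.7
shift [0.0023, -0.0113, 0.2361] turn -1.0002 q6 -1.28 t 27.7
```

View pics/w10.png

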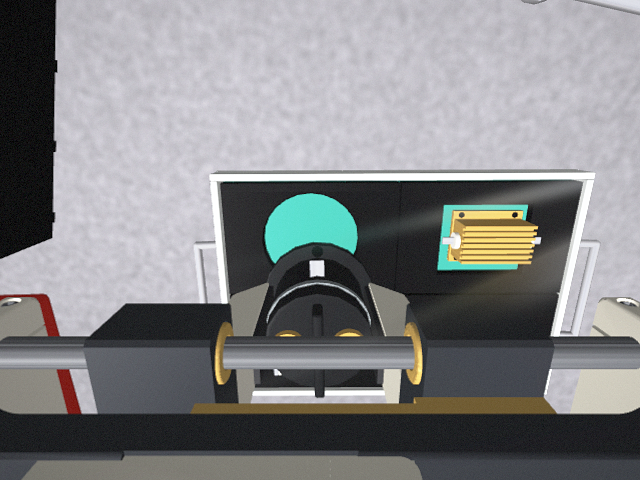

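The resistor sits in its recess (485,238). The contactor column is 317 against a recess centre of about 311, so I'll shift a few mm toward the recess while lowering.

```bash
python3 -m jog '[[[0.002,-0.009,0.08],0,0.8],[[0.002,-0.01,0.16],0,0.8],[[0.002,-0.01,0.21],0,0.8],[[0.002,-0.01,0.233],0,0.8],[[0.002,-0.01,0.235],0,0.8],[[0.002,-0.01,0.235],0,0.35],[[0.002,-0.01,0.235],0,0.3],[[0.002,-0.01,0.235],0,0.3],[[0.002,-0.01,0.1],0,0.25],[[0,0,-0.05],0,0.2],[[0,0,-0.1],0,0],[[-0.3,0.1,-0.12],0,0]]'
python3 - <<'E'
from h import *
for c in("top","side","wrist"):
    im=cams.read_camera(c)
    if c=="side": cv2.imwrite("pics/s2.png",cv2.resize(im[130:450,240:560],(640,640))[:590,:,::-1])
    for t in ["contactor","resistor","fuse","busbar","fuse_long","busbar_long"]:
        print(c,t,[(np.round(d["position"],3).tolist(),round(d["confidence"],2)) for d in models.pinpoint(t,c)])
E
```

```text
time: 29.2
tool_pos: [0.4911, 0.2798, 0.3451]
tool_rot: [-3.14, -0.008, 0.233]
contact_force: [-0.7, -0.9, -0.8]
opening: 0.0888
grip_force: 0.0
top contactor []
top resistor [([0.575, 0.19, 0.011], 0.89)]
top fuse [([0.487, 0.168, 0.005], 0.58)]
top busbar [([0.487, 0.168, 0.006], 0.67), ([0.318, 0.137, 0.003], 0.62), ([0.49, 0.172, 0.011], 0.61), ([0.248, -0.297, -0.001], 0.58), ([0.301, -0.172, -0.001], 0.52)]
top fuse_long [([0.465, -0.352, 0.001], 0.63)]
top busbar_long [([0.63, -0.073, 0.001], 0.9)]
side contactor [([0.533, 0.315, 0.012], 0.65)]
side resistor [([0.575, 0.186, 0.011], 0.87)]
side fuse [([0.454, 0.292, 0.012], 0.91)]
side busbar [([0.301, -0.175, -0.003], 0.97), ([0.318, 0.137, -0.001], 0.7), ([0.243, -0.297, 0.001], 0.62), ([0.488, 0.167, 0.015], 0.57)]
side fuse_long [([0.467, -0.347, 0.004], 0.77)]
side busbar_long [([0.632, -0.075, 0.004], 0.96)]
wrist contactor [([0.541, 0.313, 0.012], 0.61)]
wrist resistor [([0.576, 0.19, 0.012], 0.75)]
wrist fuse [([0.46, 0.298, 0.012], 0.86), ([0.485, 0.17, 0.016], 0.6)]
wrist busbar [([0.486, 0.171, 0.017], 0.92), ([0.319, 0.132, -0.001], 0.71), ([0.461, 0.302, 0.013], 0.43)]
wrist fuse_long [([0.578, 0.187, 0.013], 0.64), ([0.485, 0.164, 0.003], 0.45)]
wrist busbar_long []
```

View pics/s2.png

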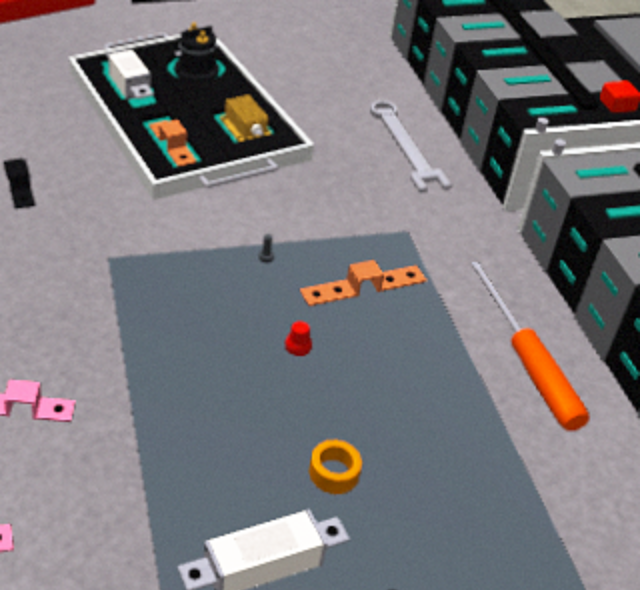

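All four parts sit upright in their recesses: fuse (128,75), contactor (197,60), bar (172,140) and resistor (245,118). The long bar and long fuse haven't moved. I'll hand in.

```bash
python3 -c "
from cell import robot
print(robot.hand_in())"
```

```text
the job is handed in; nothing more can be done
None
```

I set the contactor, resistor, shorter fuse and shorter bus bar upright in their recesses, left the longer fuse and bar in place, and handed the job in at about 29 s; no verdict was returned.

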